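# Show the document camera the missing stud

### The job

Film the fault on the old door plate for the condition record: press the large round record button on the document camera's base to start the clip, then point straight down at the place where one of the plate's six domed studs is missing, with the tip of the gripper a finger's breadth above the empty hole and not touching the plate, its studs or its handles, and keep pointing for at least two seconds. Then press the record button again to stop the clip, let it come back up and leave your hand clear. Do not press the small zoom keys, and leave everything else on the bench, the spare stud too, where it lies.

Things in the scene. Friction and masses are not known exactly. Their poses are not given: they have to be found in the camera images.
- gap: the place of the missing stud on the plate, the thing to point at: a pale flat ring 34 mm across round a 10 mm square hole, at any one of the plate's six stud places (the keyhole in mid-plate is not it). Origin: centre of the hole, level with the plate's upper face, 18 mm above the bench; z up. Pointing is measured midway between the two fingertips: shut the gripper to make one tip
- rec (a joint): travel of the record button in m: 0 up, 0.006 fully down; it counts as pressed beyond 0.004. A spring returns it: 1.5 N to start it, 5 N fully down
- rec_top (a point): centre of the top of the record button while it is up, 52 mm above the bench: a plain metal round button 28 mm across that stands 10 mm out of a black round collar 44 mm across, pressed straight down. It is the largest control on the camera's base, at the robot's side of it, towards the plate
- camera: document camera, fixed: white base 220 x 180 x 30 mm (x, y, z) with three round keys and a jointed arm. Origin: under mid-base, on the bench; x away from the robot at yaw 0. In its frame the record button is at (-64, 45) mm, the zoom keys at (-64, -30) and (-64, -65); the arm stands at (75, -55) mm and with its camera head reaches 370 mm high, within 75 mm of (68, -20) mm
- zoom_in (a joint): travel of the zoom-in key, a small black round key 14 mm across, 4 mm proud of the camera's base, at (-64, -30) mm: 0 up, 0.003 down. Not to be pressed
- zoom_out (a joint): travel of the zoom-out key, the like at (-64, -65) mm: 0 up, 0.003 down. Not to be pressed
- plate: the old door plate, fixed, dark metal 200 x 300 x 6 mm (x, y, z) on a felt board 250 x 350 x 12 mm. Origin: under the middle of the board, on the bench; the plate's upper face is 18 mm above it. Six stud places: x = -70 or 70, y = -100, 0 or 100 mm. Two bow handles along y on the line x = 0, from |y| = 27 to 109 mm, their tops 51 mm above the bench; a keyhole between them
- stud0: a domed brass stud in its place on the plate, fixed, 34 mm across, 13 mm high. Origin: centre of its underside, on the plate's upper face. Not to be touched
- stud1: a domed brass stud in its place on the plate, fixed, 34 mm across, 13 mm high. Origin: centre of its underside, on the plate's upper face. Not to be touched
- stud2: a domed brass stud in its place on the plate, fixed, 34 mm across, 13 mm high. Origin: centre of its underside, on the plate's upper face. Not to be touched
- stud3: a domed brass stud in its place on the plate, fixed, 34 mm across, 13 mm high. Origin: centre of its underside, on the plate's upper face. Not to be touched
- stud4: a domed brass stud in its place on the plate, fixed, 34 mm across, 13 mm high. Origin: centre of its underside, on the plate's upper face. Not to be touched
- spare_stud: a loose brass stud, 34 mm across, 13 mm high, on the bench. Origin: centre of its underside. To be left alone
- wax_tin: a white round wax tin, 68 mm across, 32 mm high. Origin: centre of its underside. To be left alone
- spatula: a wooden spatula 12 x 130 x 4 mm that lies on the plate beside its handles, along y. Origin: centre of its underside. To be left alone
- brush: a brass-wire brush 22 x 190 x 22 mm, along y, on the bench beyond the plate. Origin: centre of its underside. To be left alone
- handpiece: a metal pen-like polishing handpiece 20 mm thick and 150 mm long, along y. Origin: under its middle. To be left alone
- sprayer: a white trigger spray bottle, 82 mm across, 235 mm high. Origin: centre of its underside. To be left alone

How it is judged:
By the outcome, as a careful person would: the job done as asked, in the order asked, and still so for the second after the job is handed in, with the robot touching nothing.
It also fails if it takes over 58 s, if anything falls off the work surface, if the arm or the gripper's body presses on something with over 40 N, if the wrist force passes 120 N, or if a joint passes its speed limit or range.

### The arm

A 6-joint arm with a two-finger parallel gripper is mounted at the origin on the work surface. World frame = base frame: x ahead of the robot, y to its left, z up, the work surface at z = 0. Lengths are in mm, angles in rad, forces in N, time in s.
With the tool pointing down it reaches from about 400 to 925 mm from the base axis. Payload 12.5 kg.
Tool frame: the origin (TCP) lies midway between the tips of the shut fingers; the grasp point (between the pads) lies 19 mm behind it; z points along the fingers, y is the direction in which the jaws open and shut (so a half turn about z gives the same grasp; the last joint's range is limited). The gripper opens to 95 mm and grips with 3 to 60 N. Pads are 20 mm wide; open, the fingers measure 119 mm over their backs; the gripper's body (75 mm by 180 mm) begins 59 mm behind the grasp point.
Start: joints at [-1.371, 0.491, 1.559, -0, 1.092, -0.106], TCP at [188.183, -596.015, 214.661] pointing down, gripper open.
Joint ranges: [-3.1, 3.1], [-0.84, 2.19], [0.05, 2.79], [-1.13, 4.28], [0.06, 2.93], [-2.69, 2.69]. Speed limits (rad/s): [2.22, 2.22, 2.79, 3.14, 3.14, 3.14].

### API

Orientations are given as a unit quaternion [w, x, y, z].
In Python, from plant import observe, optics, bot gives the robot as it stands. The module is installed in compiled form; this text tells all that it offers.
- The arm moves only by the shell command python3 -m jog 'ROWS' [OPENING] [FORCE]. ROWS is JSON, one flat list of numbers, 4 for each row, row after row: the shift along the tool's x, y, z in m, then the turn about the tool's z in rad. A call has 1 to 10 rows; each row shifts and turns the commanded pose from where the row before left it, along the tool's axes as they then stand; what a row does not reach is not made up. A row lasts 1/8 s, in which the tool goes at most 62.5 mm and 10.7 degrees, less where a joint would pass 70% of its speed; a pose out of reach is approached as far as the arm can. A call is refused whole if a number of a shift passes 0.0625 or a number of a turn 0.188, either way. A call with a gripper value outside its range is refused whole. OPENING is the gripper's target within -1 to 1 (fully open at 1, half-way at 0, shut at -1), set as the call begins (- or left out, the last holds). The fingers move at their own pace and stop on an object; FORCE is the grip in N (left out, the last holds). Time passes only in rows, so rows that do not move let the fingers close. It gives the time, the measured TCP pose, the force and the opening at its end, in the units of the state.
- observe(): the state, without advancing time (a new reading comes with each control period).
- optics.grab_frame(name): name is "scene" or "side" or "wrist"; returns a dict with "image" (480x640x3 uint8, blue, green, red), "range_z" (480x640 float32, mm along the optical axis (not along the pixel's ray), 0 where there is no reading), "fx", "fy", "cx", "cy" (pixels), "cam_to_world" (4x4, takes a point from camera to world coordinates); the wrist camera has in their place "hand_eye" (4x4, takes a point from camera to tool coordinates, whose origin is the TCP and whose axes are the flange's). Camera axes: x right, y up, looking along -z (the intrinsics and any distortion apply to the point x, -y, -z); pixel columns grow to the right and rows downward; lengths in mm; the calibration is good to about 2 mm. A picture is of the moment at which its call begins: read the wrist's pose just before it.
- bot.close_job(): hands the job in, once; it reports no verdict.
The state is a dict: "time": time; "joint_pos": joint angles; "dq": joint speeds; "joint_torque": joint torques, N m; "ee_pos": TCP position; "tcp_rot": TCP orientation; "force": force on the tool from outside, world axes, zero at the start; "wrist_torque": the same for the moment, N m; "grip_width": finger opening in mm.
Only numpy, scipy, OpenCV 4.12 (cv2) and the standard library are available. Lean on these libraries where they do the work, as an engineer would, in place of code of your own. Each camera call takes 0.05 s, during which the arm holds its last target.

## Working session

There is one attempt and no reset: what is moved stays moved. The work goes in short steps, Python scripts to look and compute and a shell command to move; the robot and the scene stay as the last step left them, time stands still between calls to the robot, and variables do not carry over. Pictures are saved under pics/ and viewed, and the job is handed in when it is done.

```bash
mkdir -p pics; python3 - <<'E'
from plant import observe, optics
import cv2
s=observe();print(s)
for n in("scene","side","wrist"):
    f=optics.grab_frame(n);cv2.imwrite(f"pics/{n}0.png",f["image"])
    print(n,{k:v for k,v in f.items() if k not in("image","range_z")}, (f["range_z"]>0).mean())
E
```

```text
{'time': 0.0, 'joint_pos': array([-1.37064117e+00,  4.91532332e-01,  1.55945186e+00, -3.29302399e-05,
        1.09170625e+00, -1.05586540e-01]), 'dq': array([-0.00044507, -0.00041247,  0.00121464, -0.00062309, -0.00039946,
       -0.00085657]), 'joint_torque': array([ 3.13688208e-03, -6.12640357e+01, -2.58178675e+01,  6.93825656e-02,
        4.82245430e-02, -1.47044966e-04]), 'ee_pos': array([ 188.09778841, -595.76336137,  214.07783618]), 'tcp_rot': array([-5.47590849e-04,  9.88336684e-01,  1.52283610e-01, -4.05353347e-05]), 'force': array([ 0.59226168,  0.09688043, -0.22690285]), 'wrist_torque': array([-0.02840567,  0.00990923, -0.02317503]), 'grip_width': 95.37874442736782}
scene {'fx': 568.0396060005935, 'fy': 568.0396060005935, 'cx': 315.0706880682227, 'cy': 238.78551726444726, 'cam_to_world': array([[-2.62337791e-01, -6.85979803e-01,  6.78682984e-01,
         1.52390940e+03],
       [ 9.64805516e-01, -1.99681072e-01,  1.71107525e-01,
         2.56661338e+02],
       [ 1.81438393e-02,  6.99685057e-01,  7.14220989e-01,
         1.08957902e+03],
       [ 0.00000000e+00,  0.00000000
[... 337 characters left out ...]

         7.57490657e+02],
       [-5.20545653e-03,  6.89298013e-01,  7.24459214e-01,
         8.44377470e+02],
       [ 0.00000000e+00,  0.00000000e+00,  0.00000000e+00,
         1.00000000e+00]])} 0.9959244791666667
wrist {'fx': 378.18093165028284, 'fy': 378.18093165028284, 'cx': 318.9022837052943, 'cy': 237.63193698965563, 'hand_eye': array([[ 6.71884184e-04,  9.70332511e-01,  2.41773377e-01,
         6.73170649e+01],
       [ 9.99999692e-01, -7.50234648e-04,  2.32006906e-04,
         1.70934908e-01],
       [ 4.06510609e-04,  2.41773147e-01, -9.70332716e-01,
        -1.69731590e+02],
       [ 0.00000000e+00,  0.00000000e+00,  0.00000000e+00,
         1.00000000e+00]])} 0.9838411458333334
```

View pics/scene0.png

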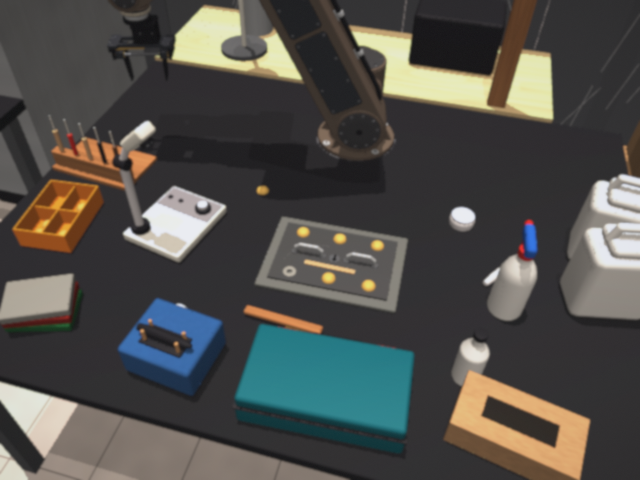

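View pics/side0.png

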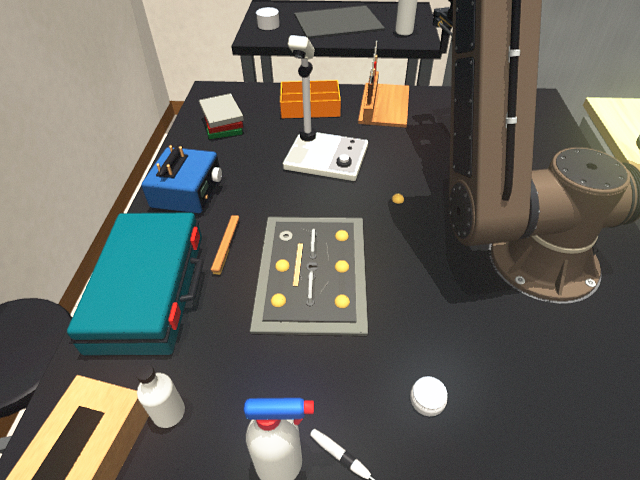

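View pics/wrist0.png

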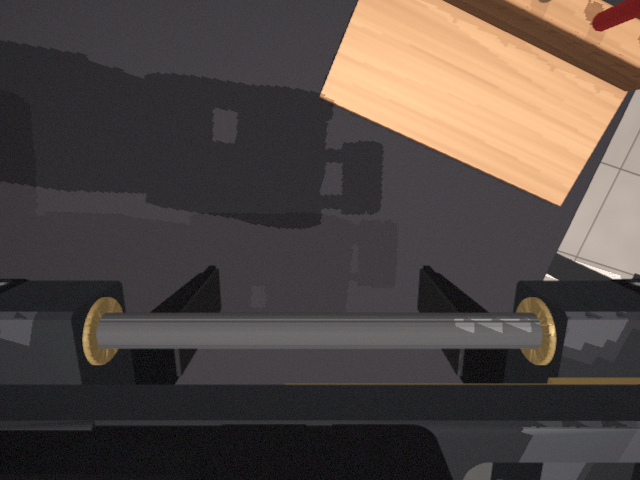

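The scene view shows the gap's pale ring near (290,271) and the record button near (203,206). In the side view they are near (286,236) and (344,159). The plate, the five studs and the camera arm are clear in both. Next I'll zoom in and triangulate.

```bash
cat > h.py <<'E'
import numpy as np, cv2
def ray(f,u,v,T=None):
    T=f["cam_to_world"] if T is None else T
    d=np.array([(u-f["cx"])/f["fx"],-(v-f["cy"])/f["fy"],-1.])
    return T[:3,3],T[:3,:3]@d
def plane(f,u,v,z,T=None):
    o,d=ray(f,u,v,T); return o+d*(z-o[2])/d[2]
def tri(a,b):
    A=np.zeros((3,3));B=np.zeros(3)
    for o,d in(a,b):
        d=d/np.linalg.norm(d);P=np.eye(3)-np.outer(d,d);A+=P;B+=P@o
    x=np.linalg.solve(A,B)
    return x,[np.linalg.norm((np.eye(3)-np.outer(d,d)/(d@d))@(x-o)) for o,d in(a,b)]
def pt(f,u,v,T=None):
    T=f["cam_to_world"] if T is None else T
    z=f["range_z"][int(round(v)),int(round(u))]
    o,d=ray(f,u,v,T);return o+d*z
E
python3 - <<'E'
from h import *
from plant import optics
fs={n:optics.grab_frame(n) for n in("scene","side")}
for n,f in fs.items():
    print(n)
    hsv=cv2.cvtColor(f["image"],cv2.COLOR_BGR2HSV)
    m=cv2.inRange(hsv,(12,110,110),(32,255,255))
    k,_,st,c=cv2.connectedComponentsWithStats(m)
    for i in range(1,k):
        if 15<st[i,4]<300: print('y',c[i].round(1),st[i,2:],plane(f,*c[i],24).round(1),pt(f,*c[i]).round(1))
def crop(n,u,v,r=28):
    im=fs[n]["image"][v-r:v+r,u-r:u+r];return cv2.resize(im,(380,380),interpolation=cv2.INTER_CUBIC)
cv2.imwrite("pics/crops.png",np.vstack([np.hstack([crop("scene",290,271,20),crop("side",286,236,20)]),np.hstack([crop("scene",203,206,20),crop("side",344,159,20)])])[:,:] if 0 else cv2.resize(np.vstack([np.hstack([crop("scene",290,271,20),crop("side",286,236,20)]),np.hstack([crop("scene",203,206,20),crop("side",344,159,20)])]),(600,600)))
E
```

```text
scene
y [497.4 105.9] [18  4 26] [-282.5  436.3   24. ] [-477.6  455.7  -91.1]
y [118.3 149. ] [ 5  8 27] [ 307.7 -681.2   24. ] [ 296.1 -690.2   13.9]
y [625.8 153.4] [ 6 17 56] [-121.9  837.5   24. ] [-860.7 1098.3 -454.3]
y [261.7 189.9] [13  9 92] [ 365.  -196.6   24. ] [ 350.6 -202.2   10.8]
y [302.8 231.6] [ 13  10 107] [494.5 -36.9  24. ] [500.7 -35.1  30.3]
y [339.4 238.3] [ 13  11 111] [491.6  62.3  24. ] [494.9  62.9  27.3]
y [377.  245.1] [ 13  11 116] [488.4 162.4  24. ] [489.7 162.5  25.3]
y [328.1 277.5] [ 14  12 130] [631.4  67.2  24. ] [638.6  68.8  32.6]
y [368.1 285.3] [ 15  12 131] [628.4 167.1  24. ] [632.7 167.6  29.1]
y [142.3 331.3] [ 4  7 17] [ 901.2 -295.6   24. ] [ 961.2 -242.4  126.6]
y [176.  344.6] [ 5  9 25] [ 913.1 -207.9   24. ] [ 971.6 -163.4  126. ]
side
y [176.6 105.6] [12 13 97] [1070.5 -621.5   24. ] [ 1579.  -1817.3  -687.5]
y [181. 151.] [ 5 11 26] [ 984.5 -363.6   24. ] [ 929.2 -239.8  114.6]
y [168.9 168.8] [ 6 11 32] [ 996.  -275.9   24. ] [484.  757.5 844.4]
y [397.6 198.2] [12 11 99] [ 342.8 -179.8   24. ] [ 340.7 -193.9   11.7]
y [341.4 235.3] [ 14  11 118] [489.7 -33.9  24. ] [489.7 -28.1  30. ]
y [282.  265.1] [ 15  13 143] [625.7  69.9  24. ] [624.6  75.   30. ]
y [341.5 265.9] [ 14  13 141] [486.4  65.5  24. ] [486.4  70.9  30.4]
y [278.  299.9] [ 15  14 165] [622.5 169.5  24. ] [621.4 173.9  30.1]
y [341.7 300.9] [ 15  14 163] [483.1 165.1  24. ] [483.1 169.5  30.1]
y [ 41.9 426.1] [ 79 105 143] [1008.7  465.2   24. ] [484.  757.5 844.4]
y [121.6 386.7] [14  4 17] [893.2 384.9  24. ] [867.5 408.3  75.4]
y [123.7 408.2] [ 8 10 23] [874.5 425.5  24. ] [850.2 446.2  75.2]
y [ 75.6 410.4] [13 14 19] [960.8 434.2  24. ] [930.6 454.7  76.1]
y [ 85.5 443.8] [41 70 95] [918.3 490.9  24. ] [892.6 506.7  72.6]
y [ 43.4 459.1] [29 43 54] [979.5 519.5  24. ] [948.6 534.4  75.1]
y [ 16.3 476.2] [ 6  7 17] [1011.7  548.    24. ] [978.4 561.2  75.7]
```

View pics/crops.png

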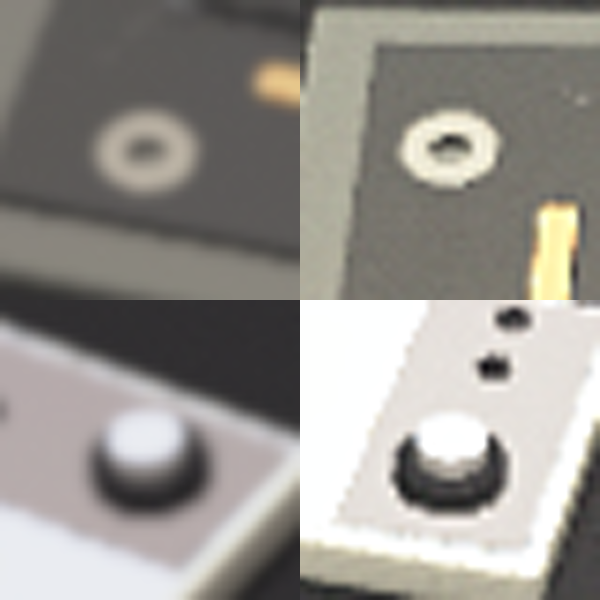

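```bash
python3 - <<'E'
from h import *
from plant import optics
a,b=[optics.grab_frame(n) for n in("scene","side")]
for nm,p,q,z in(("gap",(289.1,270.6),(285.4,235.2),18),("rec",(202,203.8),(343.9,157.2),52)):
    print(nm,tri(ray(a,*p),ray(b,*q)),plane(a,*p,z).round(1),plane(b,*q,z).round(1),pt(a,*p).round(1),pt(b,*q).round(1))
E
```

```text
gap (array([630.08767562, -33.74324622,  16.81948354]), [np.float64(0.24494599270369588), np.float64(0.24494599270348028)]) [631.3 -33.2  18. ] [629.8 -32.9  18. ] [625.4 -35.1  11. ] [630.6 -37.3  13.4]
rec (array([ 491.63469795, -322.96583704,   48.18982335]), [np.float64(0.16196196502802862), np.float64(0.16196196502829355)]) [ 495.6 -320.7   52. ] [ 491.5 -318.    52. ] [ 491.9 -322.8   48.2] [ 491.5 -318.8   51.4]
```

Both points triangulate well: gap about (630,-33.5,17) and rec about (492,-321,50). I'll shut the gripper and turn the tool at the start, so the wrist camera faces away from the camera head. Then I'll move over the button.

```bash
python3 -m jog '[0,0,0,-0.186, 0,0,0,-0.186, 0,0,0,-0.186, 0,0,0,-0.186, 0,0,0,-0.186, 0,0,0,-0.186, 0,0,0,-0.186, 0,0,0,-0.186, 0,0,0,-0.186, 0,0,0,-0.186]' -1 20
python3 -m jog '[0,0,0,-0.186, 0,0,0,-0.186]'
python3 -c "
from plant import observe
from scipy.spatial.transform import Rotation as R
s=observe();q=s['tcp_rot'];print(s['joint_pos'],s['ee_pos'],s['grip_width']);print(R.from_quat([*q[1:],q[0]]).as_matrix().round(3))"
```

```text
time: 1.6
ee_pos: [188.2, -596.0, 214.6]
tcp_rot: [0.0, 0.466, 0.885, 0.0]
force: [0.2, 0.1, 0.5]
grip_width: 2.6
time: 1.85
ee_pos: [188.2, -596.0, 214.6]
tcp_rot: [0.0, 0.294, 0.956, -0.0]
force: [0.6, -0.3, 0.0]
grip_width: 0.5
[-1.37062506e+00  4.90917708e-01  1.55893067e+00  4.37128295e-06
  1.09172925e+00 -2.34375762e+00] [ 188.16459338 -595.99704507  214.63935908] 0.5344753478712133
[[-0.827  0.563  0.   ]
 [ 0.563  0.827 -0.   ]
 [-0.    -0.    -1.   ]]
```

```bash
python3 -m jog '[-0.0095,0.04,0.0035,0, -0.0095,0.04,0.0035,0, -0.0095,0.04,0.0035,0, -0.0095,0.04,0.0035,0, -0.0095,0.04,0.0035,0, -0.0095,0.04,0.0035,0, -0.0095,0.04,0.0035,0, -0.0095,0.04,0.0035,0, -0.0095,0.04,0.0035,0, -0.0095,0.04,0.0035,0]'
python3 -m jog '[0,0,0,0, 0,0,0,0]'
cat >> h.py <<'E'
from scipy.spatial.transform import Rotation as Rot
def wrist():
    from plant import observe, optics
    s=observe();f=optics.grab_frame("wrist");q=s["tcp_rot"]
    T=np.eye(4);T[:3,:3]=Rot.from_quat([*q[1:],q[0]]).as_matrix();T[:3,3]=s["ee_pos"]
    return s,f,T@f["hand_eye"],T
E
python3 - <<'E'
from h import *
s,f,T,_=wrist()
print(s["ee_pos"],s["force"]);cv2.imwrite("pics/w1.png",f["image"])
E
```

```text
time: 3.1
ee_pos: [494.5, -319.7, 179.6]
tcp_rot: [0.0, 0.297, 0.955, -0.0]
force: [0.3, -0.8, 0.4]
grip_width: 0.7
time: 3.35
ee_pos: [493.2, -321.0, 179.6]
tcp_rot: [-0.0, 0.297, 0.955, -0.0]
force: [-0.3, -0.3, -0.7]
grip_width: 0.4
[ 493.18545401 -320.95122082  179.64028377] [-0.34103667 -0.25131659 -0.6965432 ]
```

View pics/w1.png

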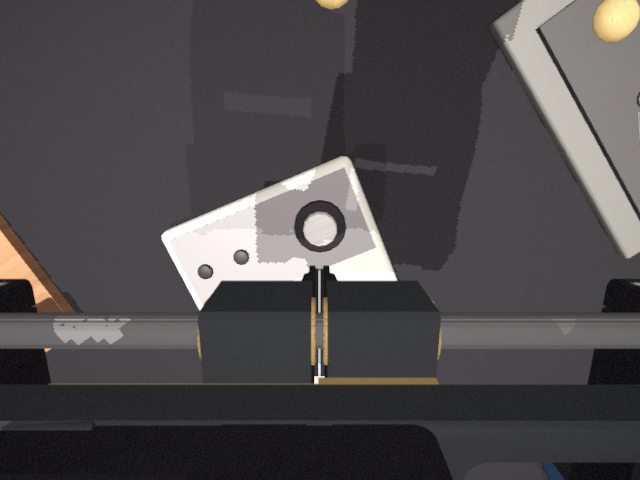

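The wrist view shows the button top at about (320,229), almost exactly below the tip, inside its black collar. The zoom keys are at (241,257) and (205,271), well to the left.

```bash
python3 - <<'E'
from h import *
s,f,T,_=wrist()
g=cv2.cvtColor(f["image"],cv2.COLOR_BGR2GRAY)[190:262,290:352]
m=(g>110).astype(np.uint8)
k,l,st,c=cv2.connectedComponentsWithStats(m)
i=l[229-190,320-290];cc=c[i]+[290,190];print(cc,st[i])
print(plane(f,*cc,52,T).round(1),pt(f,*cc,T).round(1))
# collar
m2=(g<70).astype(np.uint8);cs,_=cv2.findContours(m2,cv2.RETR_EXTERNAL,cv2.CHAIN_APPROX_NONE)
for q in cs:
    if len(q)>60:
        (e,ax,an)=cv2.fitEllipse(q);e=np.array(e)+[290,190];print("collar",e,ax,plane(f,*e,42,T).round(1))
sc,si=[__import__('plant').optics.grab_frame(n) for n in("scene","side")]
print(tri(ray(f,*cc,T),ray(sc,202,203.8)),tri(ray(f,*cc,T),ray(si,343.9,157.2)),s["ee_pos"])
E
```

```text
[320.23692636 228.60085379] [ 13  21  35  36 937]
[ 492.5 -319.9   52. ] [ 492.8 -320.1   50.4]
collar [320.1160183  225.72110367] (49.638938903808594, 50.24870681762695) [ 492.3 -319.9   42. ]
(array([ 493.22406745, -321.05026711,   49.75062621]), [np.float64(0.8751514925154453), np.float64(0.8751514925155307)]) (array([ 492.11910117, -320.00499625,   50.7300128 ]), [np.float64(0.5933368471995869), np.float64(0.5933368471997138)]) [ 492.93191337 -321.27858509  179.70781179]
```

```bash
python3 -m jog '[0,0,0.02,0, 0,0,0.02,0, 0,0,0.02,0, 0,0,0.02,0, 0,0,0.02,0, 0,0,0.015,0, 0,0,0,0, 0,0,0,0]'
python3 -m jog '[0,0,0.004,0, 0,0,0.004,0, 0,0,0,0, 0,0,0,0]'
```

```text
time: 4.55
ee_pos: [493.7, -321.0, 65.2]
tcp_rot: [0.0, 0.297, 0.955, -0.0]
force: [0.4, -0.9, -0.0]
grip_width: 0.7
time: 5.05
ee_pos: [493.5, -320.7, 56.7]
tcp_rot: [0.0, 0.297, 0.955, -0.0]
force: [0.7, 0.0, -0.6]
grip_width: 0.4
```

```bash
python3 -m jog '[0,0,0.003,0, 0,0,0.003,0, 0,0,0.002,0, 0,0,0.001,0, 0,0,0,0]'; python3 -m jog '[0,0,0,0]'
```

```text
time: 5.68
ee_pos: [493.6, -320.7, 47.7]
tcp_rot: [0.0, 0.297, 0.955, -0.0]
force: [-0.1, 0.1, 4.0]
grip_width: 0.5
time: 5.8
ee_pos: [493.6, -320.7, 47.8]
tcp_rot: [0.0, 0.297, 0.955, -0.0]
force: [0.5, 0.3, 4.8]
grip_width: 0.2
```

Spring force and height both put the travel at about 4.3 mm, which is barely past the threshold. I'll go a little deeper.

```bash
python3 -m jog '[0,0,0.0008,0, 0,0,0.0008,0, 0,0,0,0]'; python3 -m jog '[0,0,0,0]'
```

```text
time: 6.18
ee_pos: [493.6, -320.7, 46.3]
tcp_rot: [0.0, 0.297, 0.955, -0.0]
force: [-0.8, 1.3, 6.5]
grip_width: 0.7
time: 6.3
ee_pos: [493.5, -320.7, 46.3]
tcp_rot: [0.0, 0.297, 0.955, -0.0]
force: [-1.5, 0.8, 6.6]
grip_width: 0.7
```

6.5 N means it is on the stop, so the press is certain. Now I'll lift, check, and go over the gap.

```bash
python3 -m jog '[0,0,-0.003,0, 0,0,-0.005,0, 0,0,-0.02,0, 0,0,-0.03,0, 0,0,-0.035,0, 0,0,-0.04,0, 0,0,0,0, 0,0,0,0]'
python3 - <<'E'
from h import *
s,f,T,M=wrist()
print(s["ee_pos"],s["force"]);cv2.imwrite("pics/w2.png",f["image"])
print("shift to above gap mm, tool axes:",M[:3,:3].T@(np.array([630.2,-33.3,150])-s["ee_pos"]))
E
```

```text
time: 7.3
ee_pos: [493.1, -320.4, 178.3]
tcp_rot: [-0.001, 0.297, 0.955, 0.0]
force: [-1.1, -1.0, -0.3]
grip_width: 0.4
[ 493.06208025 -320.35482821  178.32739382] [-1.11798244 -1.01736677 -0.34735806]
shift to above gap mm, tool axes: [ 50.06863373 314.16059423  28.38974512]
```

View pics/w2.png

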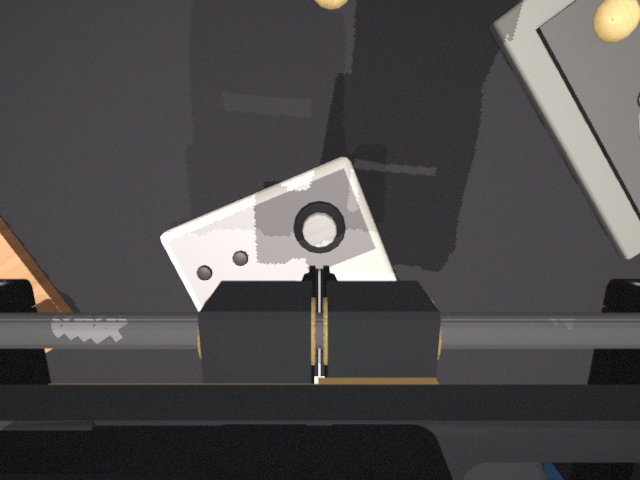

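The button is back up at (320,230) and looks as it did before the press. Moving to the gap.

```bash
python3 -m jog '[0.005,0.0314,0.0028,0, 0.005,0.0314,0.0028,0, 0.005,0.0314,0.0028,0, 0.005,0.0314,0.0028,0, 0.005,0.0314,0.0028,0, 0.005,0.0314,0.0028,0, 0.005,0.0314,0.0028,0, 0.005,0.0314,0.0028,0, 0.005,0.0314,0.0028,0, 0.005,0.0314,0.0028,0]'
python3 -m jog '[0,0,0,0, 0,0,0,0]'
python3 - <<'E'
from h import *
s,f,T,M=wrist()
print(s["ee_pos"],s["force"]);cv2.imwrite("pics/w3.png",f["image"])
E
```

```text
time: 8.6
ee_pos: [630.4, -32.8, 149.3]
tcp_rot: [-0.001, 0.297, 0.955, -0.0]
force: [0.1, -0.7, -0.2]
grip_width: 0.4
time: 8.85
ee_pos: [630.0, -34.1, 150.1]
tcp_rot: [-0.001, 0.297, 0.955, -0.0]
force: [0.4, -0.4, 0.1]
grip_width: 0.7
[630.04129542 -34.14961182 150.07458167] [ 0.41708349 -0.37483478  0.07807563]
```

View pics/w3.png

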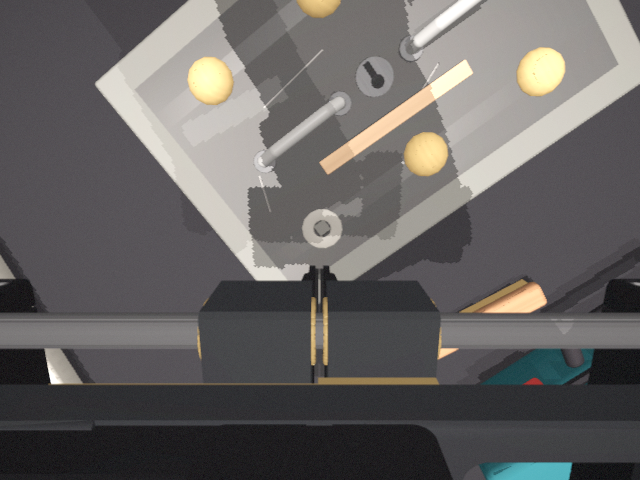

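The gap's ring is at about (322,228), almost under the tip. The handles, the spatula and the nearest stud (426,153) are clear of it.

```bash
python3 - <<'E'
from h import *
from plant import optics
s,f,T,M=wrist()
g=cv2.cvtColor(f["image"],cv2.COLOR_BGR2GRAY)
h=g[220:236,314:330];m=(h<100).astype(np.uint8);print(h.min(),h.max())
k,l,st,c=cv2.connectedComponentsWithStats(m)
for i in range(1,k):print("hole",c[i]+[314,220],st[i],plane(f,*(c[i]+[314,220]),18,T).round(1))
w=g[203:253,297:347];m=(w>125).astype(np.uint8);k,l,st,c=cv2.connectedComponentsWithStats(m)
i=1+np.argmax(st[1:,4]);cs,_=cv2.findContours((l==i).astype(np.uint8),cv2.RETR_EXTERNAL,cv2.CHAIN_APPROX_NONE)
e,ax,_=cv2.fitEllipse(max(cs,key=len));e=np.array(e)+[297,203];print("ring",e,ax,plane(f,*e,18,T).round(1))
sc,si=[optics.grab_frame(n) for n in("scene","side")]
print(tri(ray(f,*e,T),ray(sc,289.1,270.6)),tri(ray(f,*e,T),ray(si,285.4,235.2)),s["ee_pos"])
# nearest tall things
H,W=np.mgrid[0:480:4,0:640:4];Z=si["range_z"][::4,::4]
P=np.stack([(W-si["cx"])/si["fx"]*Z,-(H-si["cy"])/si["fy"]*Z,-Z],-1)@si["cam_to_world"][:3,:3].T+si["cam_to_world"][:3,3]
mm=(P[...,2]>70)&(P[...,2]<130)&(P[...,0]>640)&(abs(P[...,1]+33)<160)
print("tall min x",P[mm].min(0) if mm.any() else None)
print("shift",M[:3,:3].T@(np.array([630.3,-33.5,33])-s["ee_pos"]))
E
```

```text
69 179
hole [320. 220.] [6 0 1 1 1] [624.3 -29.9  18. ]
hole [317.         222.33333333] [2 2 3 2 3] [624.6 -33.   18. ]
hole [328.5 224. ] [14  3  2  3  4] [631. -26.  18.]
hole [316.71428571 231.85714286] [ 1  9  5  6 14] [631.  -37.7  18. ]
hole [326.         232.80952381] [ 8 10  8  6 21] [636.  -31.9  18. ]
ring [322.09078026 227.86839676] (36.28996276855469, 55.793739318847656) [630.7 -32.2  18. ]
(array([630.89962894, -32.77264819,  17.53734831]), [np.float64(0.5622500400641174), np.float64(0.5622500400641731)]) (array([630.0692057 , -32.02301046,  19.01911927]), [np.float64(0.4512369240386913), np.float64(0.45123692403873866)]) [630.09405371 -34.52586845 150.40119163]
tall min x [ 832.28771745 -189.02482549   70.06397305]
shift [  0.29744293   1.04943892 117.40078714]
```

Nothing tall is near. I'll descend 117 mm to about 15 mm above the plate with a 1–2 mm correction.

```bash
python3 -m jog '[0.0005,0.0015,0.02,0, 0,0,0.02,0, 0,0,0.02,0, 0,0,0.015,0, 0,0,0.015,0, 0,0,0.01,0, 0,0,0.007,0, 0,0,0.005,0, 0,0,0,0, 0,0,0,0]'
python3 - <<'E'
from h import *
from plant import optics
s,f,T,M=wrist();print(s["ee_pos"],s["force"],s["time"])
a=optics.grab_frame("side")["image"][176:296,206:366];b=optics.grab_frame("scene")["image"][211:331,210:370]
cv2.imwrite("pics/p1.png",np.vstack([np.hstack([cv2.resize(x,(400,300),interpolation=2) for x in(a,b)]),np.hstack([cv2.resize(f["image"],(400,300)),np.zeros((300,400,3),np.uint8)])]))
E
```

```text
time: 10.3
ee_pos: [631.2, -32.3, 39.4]
tcp_rot: [0.0, 0.297, 0.955, 0.0]
force: [0.4, 0.6, -0.2]
grip_width: 0.6
[631.24962643 -32.31260669  39.36277469] [ 0.43758382  0.58124841 -0.22937017] 10.3
```

View pics/p1.png

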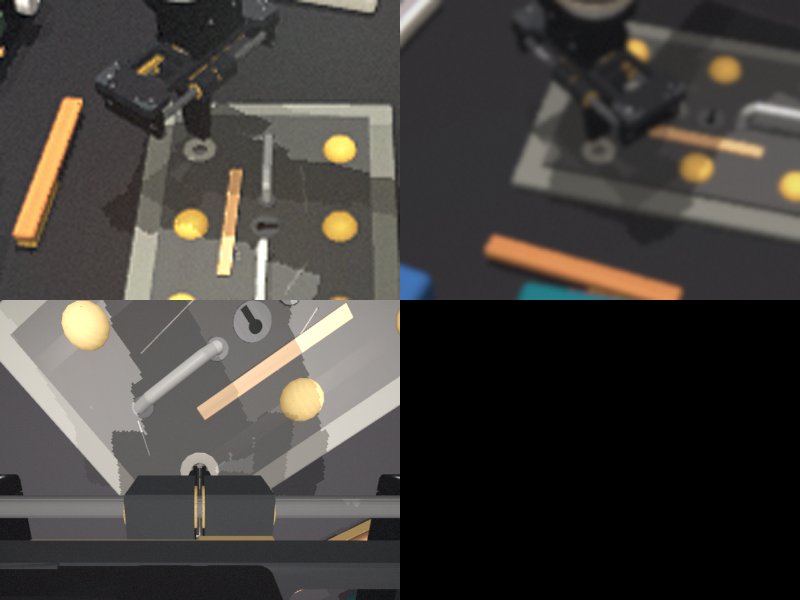

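In all three views the tip stands over the pale ring (side crop (200,150), scene crop (600,150), wrist view (200,465)). It is touching nothing and is still 21 mm up. I'll go 7 mm lower and hold.

```bash
python3 -m jog '[0.0003,-0.0005,0.004,0, 0,0,0.003,0, 0,0,0,0, 0,0,0,0, 0,0,0,0, 0,0,0,0, 0,0,0,0, 0,0,0,0, 0,0,0,0, 0,0,0,0]'
python3 -m jog '[0,0,0,0, 0,0,0,0, 0,0,0,0, 0,0,0,0, 0,0,0,0, 0,0,0,0, 0,0,0,0, 0,0,0,0, 0,0,0,0, 0,0,0,0]'
python3 -m jog '[0,0,0,0, 0,0,0,0, 0,0,0,0, 0,0,0,0, 0,0,0,0, 0,0,0,0, 0,0,0,0, 0,0,0,0, 0,0,0,0, 0,0,0,0]'
python3 - <<'E'
from h import *
from plant import optics
s,f,T,M=wrist();print(s["ee_pos"],s["force"],s["time"])
a=optics.grab_frame("side")["image"][201:261,246:326];b=optics.grab_frame("scene")["image"][241:301,250:330]
cv2.imwrite("pics/p2.png",np.hstack([cv2.resize(x,(400,300),interpolation=2) for x in(a,b)]))
E
```

```text
time: 11.7
ee_pos: [630.5, -32.5, 32.0]
tcp_rot: [0.0, 0.297, 0.955, -0.0]
force: [-0.3, 0.8, -0.0]
grip_width: 0.2
time: 12.95
ee_pos: [630.5, -32.5, 32.0]
tcp_rot: [0.0, 0.297, 0.955, -0.0]
force: [0.5, 0.7, 0.1]
grip_width: 0.5
time: 14.2
ee_pos: [630.5, -32.5, 32.0]
tcp_rot: [0.0, 0.297, 0.955, -0.0]
force: [0.1, -0.3, 0.1]
grip_width: 0.2
[630.53767707 -32.53559582  32.02735702] [ 0.07033177 -0.31022065  0.09600106] 14.2
```

View pics/p2.png

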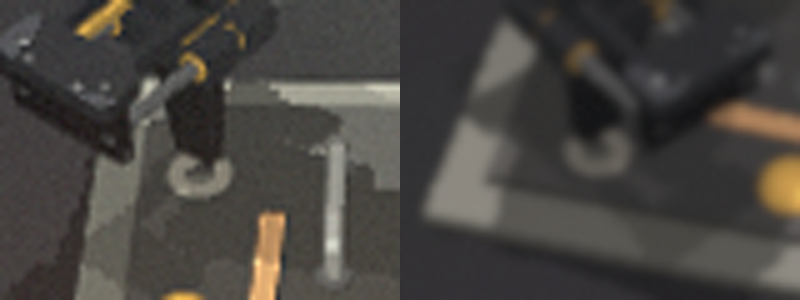

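In both views the tip is centred over the ring, 14 mm up, and it has been held steady for about 3 s. Going back: up 140 mm, then the return path to the button.

```bash
python3 -m jog '[0,0,-0.01,0, 0,0,-0.03,0, 0,0,-0.035,0, 0,0,-0.035,0, 0,0,-0.03,0, 0,0,0,0]'
python3 -m jog '[-0.005,-0.0314,0,0, -0.005,-0.0314,0,0, -0.005,-0.0314,0,0, -0.005,-0.0314,0,0, -0.005,-0.0314,0,0, -0.005,-0.0314,0,0, -0.005,-0.0314,0,0, -0.005,-0.0314,0,0, -0.005,-0.0314,0,0, -0.005,-0.0314,0,0]'
python3 -m jog '[0,0,0,0, 0,0,0,0]'
python3 - <<'E'
from h import *
s,f,T,M=wrist()
print("shift",M[:3,:3].T@(np.array([493,-320.3,57])-s["ee_pos"]),s["ee_pos"])
g=cv2.cvtColor(f["image"],cv2.COLOR_BGR2GRAY)[190:262,290:352]
k,l,st,c=cv2.connectedComponentsWithStats((g>110).astype(np.uint8));i=l[39,30];cc=c[i]+[290,190];print(cc,st[i],plane(f,*cc,52,T).round(1))
E
```

```text
time: 15.1
ee_pos: [631.4, -32.6, 175.0]
tcp_rot: [0.002, 0.297, 0.955, 0.0]
force: [0.2, 0.6, -0.4]
grip_width: 0.5
time: 16.35
ee_pos: [492.6, -320.0, 171.3]
tcp_rot: [-0.001, 0.297, 0.955, 0.0]
force: [0.5, -0.3, 1.1]
grip_width: 0.3
time: 16.6
ee_pos: [493.3, -318.8, 171.6]
tcp_rot: [-0.0, 0.297, 0.955, 0.0]
force: [0.6, -0.1, 0.1]
grip_width: 0.4
shift [ -0.64678266  -1.41303199 114.58915209] [ 493.33891175 -318.84125132  171.58990337]
[317.40222898 232.22391084] [ 10  25  35  36 987] [ 492.5 -319.9   52. ]
```

```bash
python3 -m jog '[-0.0005,-0.0014,0.02,0, 0,0,0.02,0, 0,0,0.02,0, 0,0,0.02,0, 0,0,0.02,0, 0,0,0.01,0, 0,0,0.0045,0, 0,0,0,0, 0,0,0,0]'
```

```text
time: 17.77
ee_pos: [493.3, -321.0, 58.2]
tcp_rot: [0.0, 0.297, 0.955, -0.0]
force: [0.4, 0.6, 0.4]
grip_width: 0.3
```

```bash
python3 -m jog '[0,0,0.003,0, 0,0,0.003,0, 0,0,0.003,0, 0,0,0.002,0, 0,0,0.0006,0, 0,0,0,0, 0,0,0,0]'
```

```text
time: 18.65
ee_pos: [493.1, -321.0, 46.3]
tcp_rot: [0.0, 0.297, 0.955, -0.0]
force: [-1.4, 0.8, 7.0]
grip_width: 0.2
```

Fully down at the same depth (z 46.3), with 7.0 N against 6.5 N before. I'll lift clear and check.

```bash
python3 -m jog '[0,0,-0.003,0, 0,0,-0.005,0, 0,0,-0.02,0, 0,0,-0.03,0, 0,0,-0.035,0, 0,0,-0.04,0, 0,0,0,0, 0,0,0,0, 0,0,0,0, 0,0,0,0]'
python3 - <<'E'
from h import *
from plant import optics
s,f,T,M=wrist()
print(s["ee_pos"],s["force"],s["time"])
g=cv2.cvtColor(f["image"],cv2.COLOR_BGR2GRAY)[190:262,290:352]
k,l,st,c=cv2.connectedComponentsWithStats((g>110).astype(np.uint8));i=l[39,30];cc=c[i]+[290,190];print(cc,st[i],plane(f,*cc,52,T).round(1),pt(f,*cc,T).round(1))
cv2.imwrite("pics/end.png",np.hstack([cv2.resize(x,(400,300)) for x in(optics.grab_frame("side")["image"],f["image"])]))
E
```

```text
time: 19.9
ee_pos: [492.8, -320.7, 178.0]
tcp_rot: [-0.001, 0.297, 0.955, 0.0]
force: [-0.1, -0.2, 0.4]
grip_width: 0.3
[ 492.78811486 -320.68219816  178.00716859] [-0.12293557 -0.23993951  0.43546034] 19.9
[319.6448203  229.85200846] [ 13  23  34  35 946] [ 492.5 -320.    52. ] [ 492.4 -319.9   52.4]
```

View pics/end.png

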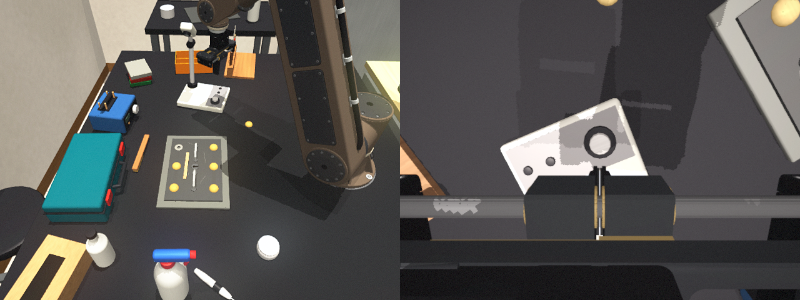

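The button is up again (depth reading 52.4 mm), the hand is 126 mm above it, and everything else lies where it did.

```bash
python3 -c "
from plant import bot
print(bot.close_job())"
```

```text
the job is handed in; nothing more can be done
None
```

I pressed the record button to start the clip, pointed at the empty stud place, pressed the button again to stop it, lifted clear and handed the job in. The robot's clock read about 20 s of the 58 s allowed.

- **Button presses:** both went to the stop, at tip height 46.3 mm with 6.5 N and 7.0 N. The first attempt at the first press stopped at about 4.3 mm of travel, so I pushed on to the stop without lifting.
- **Pointing:** the shut tip stood straight down at (630.5, -32.5, 32.0) mm for about 3 s, 14 mm above the plate. Its centre was within about 1 mm of the measured hole, and no contact force showed.
- **Last checks:** the button read 52.4 mm, so it is fully up, and the wrist force was near zero with the hand 126 mm above it. In the last side view everything else, spare stud included, looked to be where it was.
- **Disagreements:** the camera views differed by 1–4 mm, within what the calibration explains. The wrist ring fit was stretched by shadow, so I used only its centre, which the other two views confirmed. No picture could show that the clip really started and stopped, because I saw no record light; that rests on the button's depth and force.

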